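# Clear an offcut from the router table

### The arm

A 6-joint arm with a two-finger parallel gripper is mounted at the origin on the work surface. World frame = base frame: x ahead of the robot, y to its left, z up, the work surface at z = 0. Lengths are in m, angles in degrees, forces in N, time in s.
With the tool pointing down it reaches from about 0.3 to 0.75 m from the base axis. Payload 8.5 kg.
Tool frame: the origin (TCP) lies between the finger pads; the fingertips stand 19 mm ahead of it and the grasp point (between the pads) is the TCP; z points along the fingers, y is the line along which they close (so a half turn about z gives the same grasp; the last joint's range is limited). The gripper opens to 85 mm and grips with 20 to 120 N. Pads are 22 mm wide; open, the fingers measure 114 mm over their backs; the gripper's body (76 mm by 85 mm) begins 54 mm behind the grasp point. The pads swing forward as they close: fully open they stand 13 mm farther back than shut.
Start: joints at [58.367, 21.807, 74.336, -0, 83.858, -12.336], TCP at [0.182, 0.519, 0.25] pointing down, gripper open.
Joint ranges: [-178.18, 178.18], [-50.72, 133.34], [12.68, 142.11], [-81.47, 261.47], [9.98, 163.14], [-165.26, 165.26]. Speed limits (degrees/s): [136.94, 136.94, 180, 180, 180, 180].

### API

Orientations are given as a 3x3 rotation matrix whose columns are the frame's x, y, z axes.
In Python, from rig import env, optics gives the robot as it stands.
- The arm moves only by the tool arm_command, never from a script. Its argument "commands" is one flat list of numbers, 7 for each row, row after row: the closure, from -1 (fully open) to 1 (shut), so that 0 is half open, then the shift along the tool's x, y, z as a fraction of full scale, then the turn, a rotation vector about the tool's x, y, z as a fraction of full scale. A call has 1 to 12 rows; each row is the pose to reach, as a shift and turn from the pose commanded when the call began, along the tool's axes at that moment; what a row does not reach only later rows make up. Full scale, the value 1, is 500 mm for a shift and 120 degrees for a turn. A row lasts 1/12 s, in which the tool goes at most 41.7 mm and 7.16 degrees, less where a joint would pass 70% of its speed; a pose out of reach is approached as far as the arm can. A call with a number of a shift or a turn outside -1 to 1 is refused whole. A call with a gripper value outside its range is refused whole. The fingers move at their own pace and stop on an object; "newtons" is the grip in N (left out, the last holds). Time passes only in rows, so rows that repeat a pose let the fingers close. It gives the time, the measured TCP pose, the force, the opening and the grip force at its end, in the units of the state.
- env.observe(): the state, without advancing time (a new reading comes with each control period).
- optics.get_image(name): name is "side" or "top" or "wrist"; returns a dict with "image" (420x560x3 uint8, red, green, blue), "intrinsics" (3x3 intrinsics, pixels), "origin" and "orientation" of the camera in the world; the wrist camera has in their place "tool_from_camera" (4x4, takes a point from camera to tool coordinates, whose origin is the TCP and whose axes are the flange's). Camera axes: x right, y down, z forward; pixel columns grow to the right and rows downward; lengths in m; the calibration is good to about 2 mm. A picture is of the moment at which its call begins: read the wrist's pose just before it. There is no depth.
- env.close_job(): hands the job in; it is judged then, once.
The state is a dict: "time_s": time; "q": joint angles; "qvel": joint speeds; "joint_efforts": joint torques, N m; "position": TCP position; "tool_rot": TCP orientation; "ft_force": force on the tool from outside, world axes, zero at the start; "wrist_torque": the same for the moment, N m; "grip_width": finger opening in m; "gripper_force": force on a finger pad.
Only numpy, scipy, OpenCV 4.12 (cv2) and the standard library are available. Lean on these libraries where they do the work, as an engineer would, in place of code of your own. Each camera call takes 0.05 s, during which the arm holds its last target. There are 200 camera calls.

### The job

An offcut is lying in front of the cutter under the bit guard of the router table. Turn the rotary isolator off, then lift the guard right up to its stop, put the offcut in the plywood offcut tray, fold the guard fully down again and only then turn the isolator back on. Never have the guard raised while the power is on, and leave the other things on the bench where they lie.

Things in the scene. Friction and masses are not known exactly. Their poses are not given: they have to be found in the camera images.
- router: router table let into the bench: grey 400 mm wide, 290 mm deep slab whose top is 10 mm above the bench. Origin on the axis of the cutter (35 mm across, standing 30 mm above the slab) at bench level; x points away from the robot across the fence, y along the fence, z up. The slab reaches from x = -190 to +100 mm, y = -200 to +200 mm. The fence (100 mm high above the bench, 400 mm long, faces at x = 0) stands behind the cutter. Fixed
- guard_hinge (a point): middle of the guard's hinge line (which runs along the router's y axis), 12 mm in front of the fence face, 70 mm above the bench; fixed
- guard (a joint): angle of the bit guard, a 100 mm deep, 130 mm wide clear panel with black side arms, hinged on the fence: 0 = down, level 70 mm above the bench, reaching from the hinge towards the robot; grows as the front rises; its stop is at 1.15 rad (66 deg), where it still leans over the slab. Stiff hinge: it starts down (within 0.05 rad) and stays where it is left; lifting or lowering takes about 3 N at the bar
- guard_bar (a point): middle of the guard's handle, a round steel bar 12 mm thick and 144 mm long parallel to the hinge, 148 mm from the hinge line, held by the two side arms (inner faces 126 mm apart) with a 34 mm wide gap between it and the panel's edge for a finger; it moves with the guard: 160 mm in front of the fence face and 70 mm above the bench when down, about 72 mm in front and 205 mm above when right up. It is round, so it can turn between the fingers as the guard swings
- console: grey steel switch console standing on the bench, 150 mm wide, 190 mm deep, 110 mm high at the back, 45 mm at the front. Origin centre of its underside, x pointing from its low front to its high back, z up. Its front face slopes 25 deg from level and looks up and towards its -x side: its outward normal is (-0.423, 0, 0.906) in the console's frame. Fixed
- isolator_grip (a point): point on the turning axis of the isolator handle, 36 mm out from the sloping face, in the middle of the handle's length; its axes are the console's. The handle is a black upright bar 84 mm long and 16 mm thick whose top is 46 mm and underside 15 mm from the face, on a 52 mm round hub 17 mm high; it turns about the face's normal
- isolator (a joint): angle of the isolator handle: 0 = off, the bar lying crosswise, level along the console's y axis (white mark to the +y side); 1.571 = on, the bar lying straight up and down the slope. It turns clockwise from off to on, seen looking at the face. An over-centre spring (about 0.2 N m at the ends) snaps it to the nearer end and holds it there; it starts on
- offcut: rectangular brown wood offcut 80 x 38 x 22 mm, 30 to 60 g, lying flat on the slab in front of the cutter under the guard, its length roughly square to the fence; origin centre of its underside, x along its length, y along its 38 mm width
- tray: open plywood offcut tray, outside 240 (x) x 180 (y) x 50 mm high, walls and floor 8 mm; origin centre of its underside; fixed. A small scrap lies at its +x end
- scrap: pale wood scrap 55 x 40 x 18 mm in the tray's +x end (bystander, may be nudged inside the tray up to 50 mm); origin centre of its underside
- push_block: plywood push block 130 x 45 mm, 52 mm high with its grip, on the slab at its +y end (bystander); origin centre of its underside, x along its length
- plane: wooden smoothing plane 200 x 60 mm, about 100 mm high with its iron and tote (bystander); origin centre of its sole, x along it
- tape: tape measure 68 x 36 x 60 mm (bystander); origin centre of its underside
- screwdriver: screwdriver 210 mm long, 26 mm thick (bystander); origin under its middle, x along it
- glue: white glue bottle 58 mm across, 150 mm high (bystander); origin centre of its underside
- mallet: wooden mallet 300 mm long, head 125 x 70 x 55 mm (bystander); origin under its middle, x along the handle towards the head

How it is judged (in metres and radians):
On the way, in this order (a step that is already met when the one before it is completed fails the run):
1. the isolator is turned off with the guard still down (value of joint isolator below 0.12 rad and value of joint guard below 0.2 rad), for 0.2 s.
2. with the power off, the guard is lifted right up (value of joint isolator below 0.12 rad and value of joint guard above 1 rad), for 0.2 s.
3. with the power off, the offcut lies released in the tray (value of joint isolator below 0.12 rad and x of offcut in the frame of tray between -0.112 and 0.112 m and y of offcut in the frame of tray between -0.082 and 0.082 m and z of offcut in the frame of tray below 0.06 m and linear speed of offcut below 0.03 m/s and contact force between the fingers and offcut below 0.2 N), for 0.2 s.
4. with the power off, the guard is folded fully down (value of joint isolator below 0.12 rad and value of joint guard below 0.08 rad), for 0.2 s.
5. the isolator is back on (value of joint isolator above 1.45 rad and value of joint guard below 0.08 rad), for 0.2 s.
At the end, for the whole second after the job is handed in: The isolator is at its on stop (above 1.45 rad), the guard is down (below 0.08 rad), and the offcut lies at rest, released, inside the tray (its origin within 112 mm along and 82 mm across of the tray's centre and below 60 mm above the bench) (all of step 5 and x of offcut in the frame of tray between -0.112 and 0.112 m and y of offcut in the frame of tray between -0.082 and 0.082 m and z of offcut in the frame of tray below 0.06 m and linear speed of offcut below 0.03 m/s and contact force between the fingers and offcut below 0.2 N); the robot touches nothing.
It fails at once if the guard is raised (above 0.35 rad) while the power is on (isolator above 0.8 rad) (value of joint isolator above 0.8 rad and value of joint guard above 0.35 rad).
It fails at once if a tool or other thing lying on the bench is moved more than 30 mm (distance of any of push_block, plane, tape, screwdriver, glue, mallet from where it was at the start of the episode above 0.03 m).
It fails at once if the scrap in the tray is moved more than 50 mm (distance of scrap from where it was at the start of the episode above 0.05 m).
It also fails if it takes over 72 s, if anything falls off the work surface, if the arm or the gripper's body presses on something with over 40 N, if the wrist force passes 120 N, or if a joint passes its speed limit or range.

## Working session

There is one attempt and no reset: what is moved stays moved. The work goes in short steps, Python scripts to look and compute and a tool call to move; the robot and the scene stay as the last step left them, time stands still between calls to the robot, and variables do not carry over. Pictures are saved under pics/ and viewed, at most 10 in all, crops included, and the job is handed in when it is done.

Besides the shell and the picture viewer there is one more tool, called after ">>>" as a command line: name --argument value ..., lists and objects as JSON in quotes. arm_command: Moves the arm, as the interface text tells. Shift numbers are shares of 500 mm and turn numbers shares of 120 degrees, none past 1 either way. Its arguments: {"type":"object","properties":{"commands":{"type":"array","items":{"type":"number"}},"newtons":{"type":"number"}},"required":["commands"]}

```bash
mkdir -p pics; cat > h.py <<'E'
import numpy as np, cv2
from rig import env, optics
def shot(n,f):
    d=optics.get_image(n); cv2.imwrite('pics/'+f,d['image'][:,:,::-1]); return d
E
python3 - <<'E'
from h import *
import pickle
for n in ('top','side'):
    d=shot(n,n+'0.png'); pickle.dump(d,open(n+'.pkl','wb')); print(n,d['intrinsics'],d['origin'],d['orientation'])
s=env.observe(); print(s['time_s'],s['position'],s['tool_rot'])
E
```

```text
top [[437.40623925   0.         286.90789634]
 [  0.         437.40623925 206.50116474]
 [  0.           0.           1.        ]] [ 0.36114595 -0.0701732   1.39599803] [[ 0.0080815  -0.99015561  0.13973744]
 [-0.99996624 -0.00779454  0.00260073]
 [-0.00148593 -0.13975374 -0.99018518]]
side [[380.48132896   0.         286.81500571]
 [  0.         380.48132896 206.93429222]
 [  0.           0.           1.        ]] [0.29884421 0.78898355 0.89857886] [[-0.95324092 -0.21004904  0.21728125]
 [-0.30213328  0.64602056 -0.70097997]
 [ 0.00687202 -0.73385069 -0.67927604]]
0.1 [0.18164106 0.51888978 0.24976252] [[-9.43822578e-01  3.30451913e-01 -6.89070728e-04]
 [ 3.30452519e-01  9.43821925e-01 -1.14294699e-03]
 [ 2.72671043e-04 -1.30644433e-03 -9.99999109e-01]]
```

View pics/top0.png

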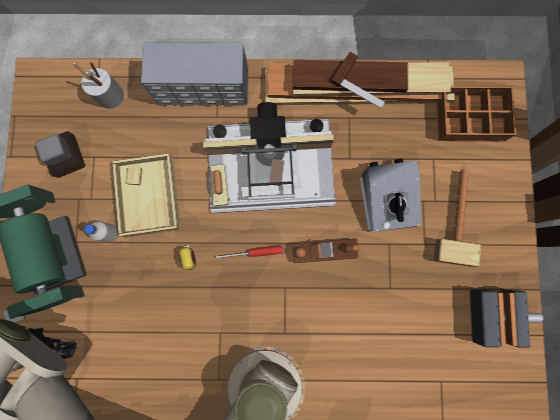

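View pics/side0.png

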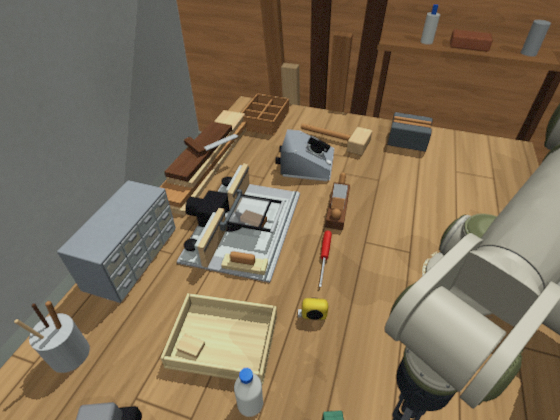

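The top view shows the router slab at about (270,165), the guard bar near (272,196), the console at (392,195), the tray at (145,195) with its scrap at (134,176). The side view shows the same things. Next I'll enlarge the parts that matter.

```bash
python3 - <<'E'
import cv2
a=cv2.imread('pics/top0.png')[110:225,200:430]; cv2.imwrite('pics/top_c.png',cv2.resize(a,None,fx=3.4,fy=3.4,interpolation=cv2.INTER_CUBIC))
a=cv2.imread('pics/side0.png')[120:280,170:350]; cv2.imwrite('pics/side_c.png',cv2.resize(a,None,fx=3.6,fy=3.6,interpolation=cv2.INTER_CUBIC))
E
```

```text
(no output)
```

View pics/top_c.png

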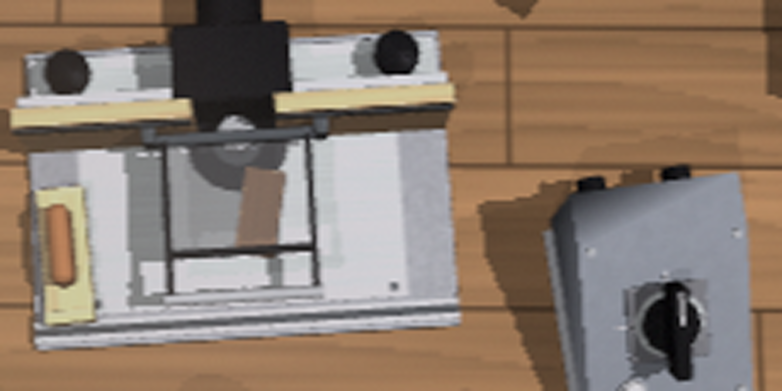

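View pics/side_c.png

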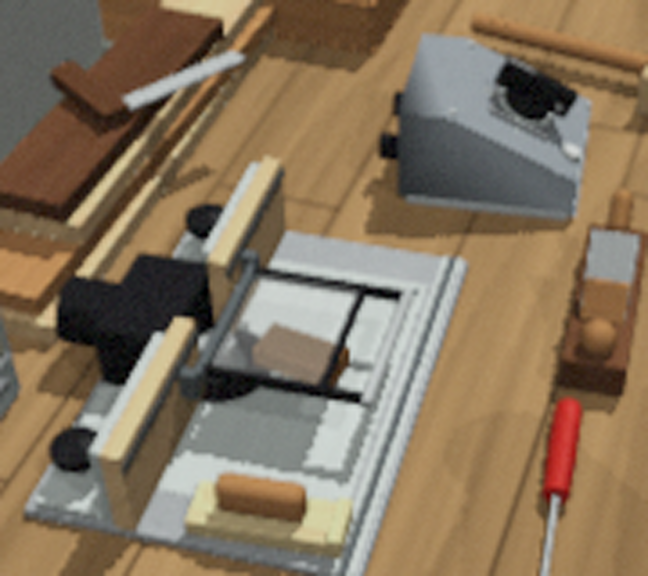

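The top crop shows the bar from (165,295) to (322,291), the offcut at (240–284,170–245) and the handle along (678,283)–(680,380). In the side crop the bar runs from (362,400) to (408,293), and the console's base edge runs from (403,197) to (573,217).

```bash
cat >> h.py <<'E'
import pickle
def ray(d,p):
    r=d['orientation']@np.linalg.inv(d['intrinsics'])@np.array([p[0],p[1],1.]); return np.array(d['origin']),r
def plane(d,p,z):
    o,r=ray(d,p); return o+r*(z-o[2])/r[2]
def tri(d1,p1,d2,p2):
    o1,r1=ray(d1,p1); o2,r2=ray(d2,p2)
    t=np.linalg.lstsq(np.c_[r1,-r2],o2-o1,rcond=None)[0]; a=o1+t[0]*r1; b=o2+t[1]*r2
    return (a+b)/2, np.linalg.norm(a-b)
E
cat > m.py <<'E'
from h import *
np.set_printoptions(precision=4,suppress=True)
T=pickle.load(open('top.pkl','rb'));S=pickle.load(open('side.pkl','rb'))
t=lambda x,y:(x/3.4+200-.35,y/3.4+110-.35); s=lambda x,y:(x/3.6+170-.36,y/3.6+120-.36)
print('slab front L,R',plane(T,t(35,348),.005),plane(T,t(460,325),.005))
print('bar top',plane(T,t(165,295),.07),plane(T,t(322,291),.07))
print('bar side',plane(S,s(362,400),.07),plane(S,s(408,293),.07))
print('bar tri',tri(T,t(165,295),S,s(362,400)),tri(T,t(322,291),S,s(408,293)))
print('hinge',plane(T,t(150,134),.07),plane(T,t(322,126),.07))
for p in [(247,167),(284,172),(276,248),(235,246)]: print('offcut',plane(T,t(*p),.032))
for p in [(258,325),(340,350),(325,385),(250,370)]: print('offcut side',plane(S,s(*p),.032))
print('cons base +y', plane(S,s(403,197),0),plane(S,s(573,217),0))
print('cons back top',plane(T,t(568,210),.11),plane(T,t(738,173),.11))
print('handle ends', tri(T,t(678,283),S,s(505,72)),tri(T,t(680,380),S,s(570,105)))
print('hub',plane(T,t(668,325),.09))
for p in [(112,160),(170,154),(177,230),(119,236)]: print('tray',plane(T,p,.05))
print('scrap',plane(T,(134,176),.026))
E
python3 m.py
```

```text
slab front L,R [0.5377 0.1801 0.005 ] [ 0.5628 -0.2208  0.005 ]
bar top [0.5786 0.0525 0.07  ] [ 0.5834 -0.0893  0.07  ]
bar side [0.5795 0.0497 0.07  ] [ 0.5844 -0.0892  0.07  ]
bar tri (array([0.5783, 0.0523, 0.0729]), np.float64(0.00038167792206905324)) (array([ 0.5839, -0.0892,  0.07  ]), np.float64(0.000942503761052724))
hinge [0.7282 0.0694 0.07  ] [ 0.737  -0.0884  0.07  ]
offcut [ 0.7075 -0.0186  0.032 ]
offcut [ 0.7029 -0.0535  0.032 ]
offcut [ 0.6301 -0.0467  0.032 ]
offcut [ 0.6317 -0.0084  0.032 ]
offcut side [ 0.7154 -0.0446  0.032 ]
offcut side [ 0.6321 -0.037   0.032 ]
offcut side [0.6295 0.0086 0.032 ]
offcut side [0.6996 0.0118 0.032 ]
cons base +y [ 0.6608 -0.3072  0.    ] [ 0.481  -0.3302  0.    ]
cons back top [ 0.6509 -0.3055  0.11  ] [ 0.6856 -0.4567  0.11  ]
handle ends (array([ 0.5822, -0.3996,  0.1158]), np.float64(0.006074893260698741)) (array([ 0.5061, -0.4062,  0.0852]), np.float64(0.0053846562941962375))
hub [ 0.5519 -0.396   0.09  ]
tray [0.695  0.4867 0.05  ]
tray [0.7159 0.3044 0.05  ]
tray [0.4752 0.2719 0.05  ]
tray [0.4553 0.4498 0.05  ]
scrap [0.6491 0.4229 0.026 ]
```

```bash
cat >> h.py <<'E'
from scipy.spatial.transform import Rotation as Ro
np.set_printoptions(precision=4,suppress=True)
def RT(z,y):
    z=np.array(z,float);z/=np.linalg.norm(z);y=np.array(y,float);y-=z*(y@z);y/=np.linalg.norm(y)
    return np.c_[np.cross(y,z),y,z]
def go(p,R,p0=None,R0=None,say=''):
    s=env.observe()
    p0=s['position'] if p0 is None else p0; R0=np.array(s['tool_rot']) if R0 is None else R0
    sh=R0.T@(np.array(p)-p0); rv=Ro.from_matrix(R0.T@R).as_rotvec()
    print(say,'shift',(sh/.5).round(4),'turn',(np.degrees(rv)/120).round(4),'rows>=',max(np.linalg.norm(sh)/.0417,np.linalg.norm(np.degrees(rv))/7.16).round(1))
def cons(yaw):
    c,s=np.cos(np.radians(yaw)),np.sin(np.radians(yaw)); M=np.array([[c,-s,0],[s,c,0],[0,0,1]])
    return M
E
python3 - <<'E'
from h import *
M=cons(8); n=M@[-.423,0,.906]; g=np.array([.55,-.40,.092])
R=RT(-n,M@[0,-1,0])
go(g+.16*n,R,say='look')
print(g+.16*n, optics.get_image('wrist')['tool_from_camera'])
E
```

```text
look shift [-1.1823 -1.5531  0.0273] turn [-0.2769  0.0679  1.246 ] rows>= 23.4
[ 0.483  -0.4094  0.237 ] [[-0.0004 -0.9499 -0.3125  0.0805]
 [ 1.     -0.0007  0.0009 -0.    ]
 [-0.0011 -0.3125  0.9499 -0.124 ]
 [ 0.      0.      0.      1.    ]]
```

>>> arm_command --commands '[-1, -0.6, -0.78, -0.12, 0, 0, 0.62, -1, -0.6, -0.78, -0.12, 0, 0, 0.62, -1, -0.6, -0.78, -0.12, 0, 0, 0.62, -1, -0.6, -0.78, -0.12, 0, 0, 0.62, -1, -0.6, -0.78, -0.12, 0, 0, 0.62, -1, -0.6, -0.78, -0.12, 0, 0, 0.62, -1, -0.6, -0.78, -0.12, 0, 0, 0.62, -1, -0.6, -0.78, -0.12, 0, 0, 0.62, -1, -0.6, -0.78, -0.12, 0, 0, 0.62, -1, -0.6, -0.78, -0.12, 0, 0, 0.62, -1, -0.6, -0.78, -0.12, 0, 0, 0.62, -1, -0.6, -0.78, -0.12, 0, 0, 0.62]'

```text
time_s: 1.15
position: [0.336, 0.0496, 0.3107]
tool_rot: [[0.068, 0.998, 0.001], [0.998, -0.068, -0.0], [-0.0, 0.001, -1.0]]
ft_force: [0.3, 1.7, 0.4]
grip_width: 0.0852
gripper_force: 0.0
```

```bash
python3 - <<'E'
from h import *
s=env.observe(); print(s['time_s'],s['position'],s['q'])
M=cons(8); n=M@[-.423,0,.906]; g=np.array([.55,-.40,.092])
go(g+.16*n,RT(-n,M@[0,-1,0]),say='look')
E
```

```text
1.15 [0.336  0.0496 0.3107] [-11.838   -2.9644  95.3093  -0.0048  87.618   -7.9342]
look shift [-0.8959  0.3557  0.1479] turn [-0.1417  0.1749  0.6398] rows>= 11.7
```

>>> arm_command --commands '[-1, -0.896, 0.356, 0.148, -0.142, 0.175, 0.64, -1, -0.896, 0.356, 0.148, -0.142, 0.175, 0.64, -1, -0.896, 0.356, 0.148, -0.142, 0.175, 0.64, -1, -0.896, 0.356, 0.148, -0.142, 0.175, 0.64, -1, -0.896, 0.356, 0.148, -0.142, 0.175, 0.64, -1, -0.896, 0.356, 0.148, -0.142, 0.175, 0.64, -1, -0.896, 0.356, 0.148, -0.142, 0.175, 0.64, -1, -0.896, 0.356, 0.148, -0.142, 0.175, 0.64, -1, -0.896, 0.356, 0.148, -0.142, 0.175, 0.64, -1, -0.896, 0.356, 0.148, -0.142, 0.175, 0.64, -1, -0.896, 0.356, 0.148, -0.142, 0.175, 0.64, -1, -0.896, 0.356, 0.148, -0.142, 0.175, 0.64]'

```text
time_s: 2.15
position: [0.4846, -0.4097, 0.2348]
tool_rot: [[0.898, 0.134, 0.42], [0.121, -0.991, 0.059], [0.424, -0.003, -0.906]]
ft_force: [-0.2, -0.1, 0.2]
grip_width: 0.0854
gripper_force: 0.0
```

>>> arm_command --commands '[-1, 0, 0, 0, 0, 0, 0, -1, 0, 0, 0, 0, 0, 0]'

```text
time_s: 2.32
position: [0.4845, -0.4075, 0.235]
tool_rot: [[0.898, 0.141, 0.418], [0.127, -0.99, 0.061], [0.422, -0.002, -0.907]]
ft_force: [-0.4, 0.1, 0.0]
grip_width: 0.0856
gripper_force: 0.0
```

```bash
cat >> h.py <<'E'
def wshot(f):
    s=env.observe(); d=shot('wrist',f); X=np.eye(4); X[:3,:3]=s['tool_rot']; X[:3,3]=s['position']
    X=X@d['tool_from_camera']; d['origin']=X[:3,3]; d['orientation']=X[:3,:3]; pickle.dump(d,open('wrist.pkl','wb')); return s,d
E
python3 - <<'E'
from h import *
s,d=wshot('w1.png'); print(s['time_s'],s['position'],s['q']); print(np.array(s['tool_rot'])); print(d['intrinsics'])
E
```

```text
2.3167 [ 0.4845 -0.4075  0.235 ] [-59.5158  25.5875  74.5815  24.3488  71.5515  16.2548]
[[ 0.8975  0.1415  0.4176]
 [ 0.1275 -0.9899  0.0615]
 [ 0.4221 -0.0019 -0.9065]]
[[331.2022   0.     276.7827]
 [  0.     331.2022 205.6986]
 [  0.       0.       1.    ]]
```

View pics/w1.png

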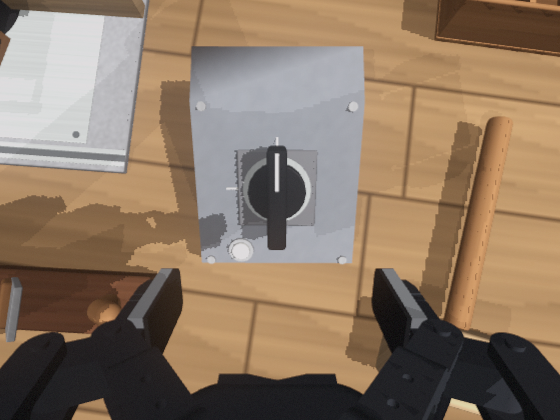

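The wrist view shows the handle upright in the image, from (277,146) to (277,249), with the hub centre at (277,189). It is centred and square to the fingers, so the 8° yaw is right.

```bash
python3 - <<'E'
from h import *
d=pickle.load(open('wrist.pkl','rb')); C=np.array(d['tool_from_camera']); K=np.linalg.inv(d['intrinsics'])
def tp(px,h):
    r=C[:3,:3]@K@[px[0],px[1],1]; o=C[:3,3]; return o+r*(h-o[2])/r[2]
for h in (.12,.13,.14,.15,.16,.17):
    a,b=tp((277,146),h),tp((277,249),h); w=tp((191,47),h),
    print(h,np.linalg.norm(a-b),((a+b)/2),tp((277,189),h+.029), 'screws',np.linalg.norm(tp((200,106),h+.046)-tp((353,106),h+.046)))
s=env.observe(); 
T=pickle.load(open('top.pkl','rb'));S=pickle.load(open('side.pkl','rb'))
R=np.array(s['tool_rot']);
for h in (.15,.16):
    a,b=tp((277,146),h),tp((277,249),h); print(h,s['position']+R@((a+b)/2))
E
```

```text
0.12 0.08287689756997536 [ 0.0045 -0.0002  0.12  ] [ 0.0055 -0.0002  0.149 ] screws 0.1284136412648227
0.13 0.08627032345990601 [ 0.0015 -0.0002  0.13  ] [ 0.0028 -0.0002  0.159 ] screws 0.1328382221131349
0.14 0.08966374934983663 [-0.0016 -0.0002  0.14  ] [ 0.0001 -0.0002  0.169 ] screws 0.13726280296144708
0.15 0.09305717523976723 [-0.0047 -0.0002  0.15  ] [-0.0026 -0.0002  0.179 ] screws 0.14168738380975926
0.16 0.09645060112969785 [-0.0077 -0.0002  0.16  ] [-0.0053 -0.0002  0.189 ] screws 0.14611196465807147
0.17 0.09984402701962845 [-0.0108 -0.0002  0.17  ] [-0.008  -0.0002  0.199 ] screws 0.15053654550638368
0.15 [ 0.543  -0.3977  0.0978]
0.16 [ 0.5444 -0.3975  0.0875]
```

```bash
python3 - <<'E'
from h import *
d=pickle.load(open('wrist.pkl','rb')); T=pickle.load(open('top.pkl','rb'));S=pickle.load(open('side.pkl','rb'))
t=lambda x,y:(x/3.4+200-.35,y/3.4+110-.35); s=lambda x,y:(x/3.6+170-.36,y/3.6+120-.36)
e=env.observe();R=np.array(e['tool_rot'])
for nm,x in [('lowend T',tri(d,(277,249),T,t(680,380))),('lowend S',tri(d,(277,249),S,s(572,103))),('screw TR',tri(d,(353,106),T,t(738,232))),('screw TL',tri(d,(200,106),T,t(590,252)))]:
    print(nm,x[0],x[1],'tool',R.T@(x[0]-e['position']))
E
```

```text
lowend T [ 0.5019 -0.4044  0.0946] 0.0012405724379101247 tool [-0.0438  0.0006  0.1353]
lowend S [ 0.5039 -0.4042  0.0899] 0.0053312812889700295 tool [-0.044   0.0006  0.1404]
screw TR [ 0.6314 -0.4532  0.1106] 0.003158972542002154 tool [0.0728 0.0674 0.1719]
screw TL [ 0.612  -0.3233  0.1129] 0.0015538528141653767 tool [ 0.0732 -0.064   0.1697]
```

>>> arm_command --commands '[-1, -0.004, 0, 0.08, 0, 0, 0, -1, -0.004, 0, 0.16, 0, 0, 0, -1, -0.004, 0, 0.22, 0, 0, 0, -1, -0.004, 0, 0.25, 0, 0, 0, -1, -0.004, 0, 0.266, 0, 0, 0, -1, -0.004, 0, 0.266, 0, 0, 0, 0.2, -0.004, 0, 0.266, 0, 0, 0, 0.5, -0.004, 0, 0.266, 0, 0, 0, 1, -0.004, 0, 0.266, 0, 0, 0, 1, -0.004, 0, 0.266, 0, 0, 0, 1, -0.004, 0, 0.266, 0, 0, 0, 1, -0.004, 0, 0.266, 0, 0, 0]' --newtons 40

```text
time_s: 3.37
position: [0.5385, -0.3992, 0.1156]
tool_rot: [[0.897, 0.142, 0.419], [0.129, -0.99, 0.059], [0.423, 0.001, -0.906]]
ft_force: [-4.1, 1.7, 3.5]
grip_width: 0.015
gripper_force: 40.7
```

>>> arm_command --commands '[1, 0, 0, 0, 0, 0, -0.06, 1, 0, 0, 0, 0, 0, -0.12, 1, 0, 0, 0, 0, 0, -0.18, 1, 0, 0, 0, 0, 0, -0.24, 1, 0, 0, 0, 0, 0, -0.3, 1, 0, 0, 0, 0, 0, -0.36, 1, 0, 0, 0, 0, 0, -0.42, 1, 0, 0, 0, 0, 0, -0.48, 1, 0, 0, 0, 0, 0, -0.54, 1, 0, 0, 0, 0, 0, -0.6, 1, 0, 0, 0, 0, 0, -0.65, 1, 0, 0, 0, 0, 0, -0.7]'

```text
time_s: 4.37
position: [0.539, -0.3997, 0.1158]
tool_rot: [[-0.053, 0.906, 0.42], [0.998, 0.031, 0.058], [0.04, 0.422, -0.906]]
ft_force: [1.6, -1.7, 2.8]
grip_width: 0.015
gripper_force: 40.5
```

>>> arm_command --commands '[1, 0, 0, 0, 0, 0, -0.02, 1, 0, 0, 0, 0, 0, -0.04, 1, 0, 0, 0, 0, 0, -0.045, 1, 0, 0, 0, 0, 0, -0.045]'

```text
time_s: 4.7
position: [0.539, -0.3996, 0.1158]
tool_rot: [[-0.132, 0.898, 0.42], [0.991, 0.119, 0.058], [0.002, 0.424, -0.906]]
ft_force: [1.5, -3.1, 4.0]
grip_width: 0.0156
gripper_force: 40.7
```

```bash
python3 - <<'E'
from h import *
s=env.observe(); print(s['q'],s['ft_force'],s['wrist_torque'],s['grip_width'])
E
```

```text
[-54.5363  35.4949  78.2666  26.624   57.0079 -74.9724] [ 1.5115 -3.1098  4.0134] [-0.3966 -0.1605  0.0707] 0.015604261581737333
```

>>> arm_command --commands '[0, 0, 0, 0, 0, 0, 0, -1, 0, 0, 0, 0, 0, 0, -1, 0, 0, 0, 0, 0, 0, -1, 0, 0, -0.05, 0, 0, 0, -1, 0, 0, -0.12, 0, 0, 0, -1, 0, 0, -0.2, 0, 0, 0, -1, 0, 0, -0.25, 0, 0, 0, -1, 0, 0, -0.25, 0, 0, 0]'

```text
time_s: 5.37
position: [0.4856, -0.408, 0.2336]
tool_rot: [[-0.131, 0.897, 0.423], [0.991, 0.12, 0.053], [-0.003, 0.426, -0.905]]
ft_force: [-0.2, -0.5, 0.2]
grip_width: 0.0859
gripper_force: 0.0
```

```bash
python3 - <<'E'
from h import *
s,d=wshot('w2.png'); print(s['time_s'],s['position'],s['ft_force'])
x=np.array([.998,.0625,0]); bar=np.array([.582,-.0185,.07])
R=RT([0,0,-1],x); go([.54,-.2,.24],R,say='via'); go(bar+[0,0,.13],R,say='over bar')
E
```

```text
5.3667 [ 0.4856 -0.408   0.2336] [-0.2158 -0.4796  0.1711]
via shift [0.3966 0.1542 0.052 ] turn [ 0.2092 -0.0075  0.0324] rows>= 5.1
over bar shift [0.7454 0.2387 0.1802] turn [ 0.2092 -0.0075  0.0324] rows>= 9.6
```

View pics/w2.png

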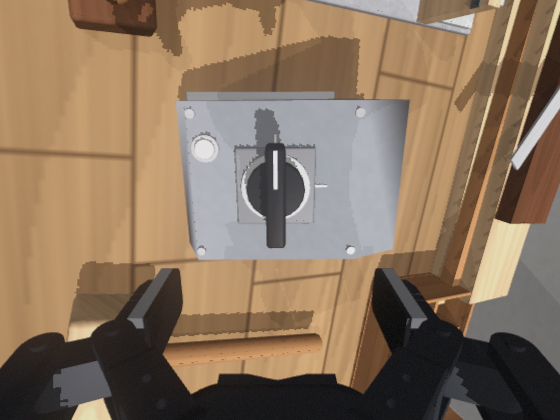

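The handle now lies crosswise, (276,145)–(276,248) across the console, with its white mark on the +y side, so the isolator is off.

>>> arm_command --commands '[-1, 0.745, 0.239, 0.18, 0.209, -0.008, 0.032, -1, 0.745, 0.239, 0.18, 0.209, -0.008, 0.032, -1, 0.745, 0.239, 0.18, 0.209, -0.008, 0.032, -1, 0.745, 0.239, 0.18, 0.209, -0.008, 0.032, -1, 0.745, 0.239, 0.18, 0.209, -0.008, 0.032, -1, 0.745, 0.239, 0.18, 0.209, -0.008, 0.032, -1, 0.745, 0.239, 0.18, 0.209, -0.008, 0.032, -1, 0.745, 0.239, 0.18, 0.209, -0.008, 0.032, 0, 0.745, 0.239, 0.18, 0.209, -0.008, 0.032, 0.1, 0.745, 0.239, 0.18, 0.209, -0.008, 0.032, 0.2, 0.745, 0.239, 0.18, 0.209, -0.008, 0.032, 0.2, 0.745, 0.239, 0.18, 0.209, -0.008, 0.032]'

```text
time_s: 6.42
position: [0.5816, -0.0159, 0.1972]
tool_rot: [[-0.068, 0.998, -0.005], [0.998, 0.068, 0.003], [0.003, -0.004, -1.0]]
ft_force: [0.0, 0.6, -0.7]
grip_width: 0.0385
gripper_force: 0.0
```

>>> arm_command --commands '[0.2, 0, 0, 0, 0, 0, 0, 0.2, 0, 0, 0, 0, 0, 0]'

```text
time_s: 6.58
position: [0.5816, -0.0186, 0.1983]
tool_rot: [[-0.063, 0.998, -0.003], [0.998, 0.063, 0.003], [0.003, -0.003, -1.0]]
ft_force: [-0.5, -0.2, -0.5]
grip_width: 0.0343
gripper_force: 0.0
```

```bash
python3 - <<'E'
from h import *
s,d=wshot('w3.png'); print(s['time_s'],s['position'],s['q'])
print(np.array(s['tool_rot']))
E
```

```text
6.5833 [ 0.5816 -0.0186  0.1983] [-13.5224  27.3887  73.9946   0.1102  78.8045 -17.1838]
[[-0.0635  0.998  -0.0027]
 [ 0.998   0.0635  0.0026]
 [ 0.0028 -0.0026 -1.    ]]
```

View pics/w3.png

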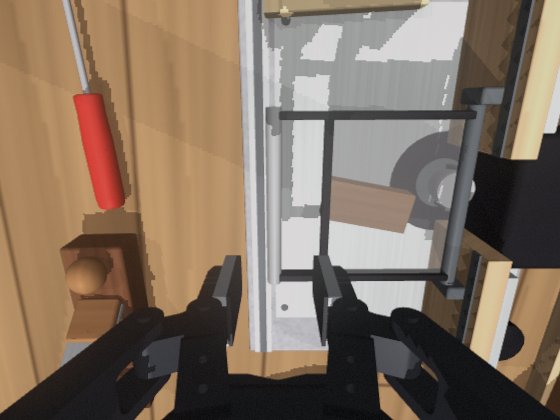

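The wrist view shows the bar from (273,110) to (275,282), the panel edge at column 326 and the offcut at (330–413,178–232). Both fingers straddle the bar column.

```bash
python3 - <<'E'
from h import *
d=pickle.load(open('wrist.pkl','rb'))
a,b=plane(d,(273,110),.073),plane(d,(275,282),.073); print(a,b,(a+b)/2,np.linalg.norm(a-b))
for p in [(333,178),(413,191),(404,232),(328,218)]: print(plane(d,p,.032))
R=RT([0,0,-1],[.998,.0625,0]); go([((a+b)/2)[0]+.001,((a+b)/2)[1],.068],R)
E
```

```text
[0.5738 0.0529 0.073 ] [ 0.584  -0.0882  0.073 ] [ 0.5789 -0.0177  0.073 ] 0.14148398792897304
[ 0.6307 -0.0036  0.032 ]
[ 0.7046 -0.011   0.032 ]
[ 0.7037 -0.0514  0.032 ]
[ 0.6304 -0.0419  0.032 ]
 shift [ 0.0016 -0.0029  0.261 ] turn [-0.001  -0.0013  0.0003] rows>= 3.1
```

>>> arm_command --commands '[0.2, 0.002, -0.003, 0.07, 0, 0, 0, 0.2, 0.002, -0.003, 0.14, 0, 0, 0, 0.2, 0.002, -0.003, 0.2, 0, 0, 0, 0.2, 0.002, -0.003, 0.24, 0, 0, 0, 0.2, 0.002, -0.003, 0.256, 0, 0, 0, 0.2, 0.002, -0.003, 0.256, 0, 0, 0, 1, 0.002, -0.003, 0.256, 0, 0, 0, 1, 0.002, -0.003, 0.256, 0, 0, 0, 1, 0.002, -0.003, 0.256, 0, 0, 0, 1, 0.002, -0.003, 0.256, 0, 0, 0]' --newtons 30

```text
time_s: 7.47
position: [0.5788, -0.0171, 0.0719]
tool_rot: [[-0.065, 0.998, -0.004], [0.998, 0.065, 0.001], [0.002, -0.004, -1.0]]
ft_force: [-8.3, -3.4, -0.2]
grip_width: 0.0106
gripper_force: 30.2
```

```bash
python3 - <<'E'
from h import *
s=env.observe(); p=s['position']; print(p,s['ft_force'],s['grip_width'])
R=np.array(s['tool_rot'])
for a in np.linspace(0,1.17,13)[1:]:
    w=p+.148*(np.array([.998,.0625,0])*(1-np.cos(a))+np.array([0,0,np.sin(a)])); print((R.T@(w-p)/.5).round(3))
E
```

```text
[ 0.5788 -0.0171  0.0719] [-8.2718 -3.3689 -0.183 ] 0.010557647100665014
[ 0.     0.001 -0.029]
[ 0.     0.005 -0.057]
[ 0.     0.012 -0.085]
[ 0.     0.022 -0.113]
[ 0.     0.034 -0.139]
[ 0.     0.049 -0.164]
[ 0.     0.066 -0.187]
[ 0.     0.085 -0.209]
[ 0.     0.106 -0.228]
[ 0.     0.129 -0.246]
[ 0.     0.153 -0.261]
[ 0.     0.179 -0.273]
```

>>> arm_command --commands '[1, 0, 0.001, -0.029, 0, 0, 0, 1, 0, 0.005, -0.057, 0, 0, 0, 1, 0, 0.012, -0.085, 0, 0, 0, 1, 0, 0.022, -0.113, 0, 0, 0, 1, 0, 0.034, -0.139, 0, 0, 0, 1, 0, 0.049, -0.164, 0, 0, 0, 1, 0, 0.066, -0.187, 0, 0, 0, 1, 0, 0.085, -0.209, 0, 0, 0, 1, 0, 0.106, -0.228, 0, 0, 0, 1, 0, 0.129, -0.246, 0, 0, 0, 1, 0, 0.153, -0.261, 0, 0, 0, 1, 0, 0.175, -0.271, 0, 0, 0]'

```text
time_s: 8.47
position: [0.6669, -0.0113, 0.2103]
tool_rot: [[-0.065, 0.998, -0.001], [0.998, 0.065, 0.001], [0.001, -0.001, -1.0]]
ft_force: [-36.5, -4.5, -10.3]
grip_width: 0.0108
gripper_force: 30.6
```

>>> arm_command --commands '[1, 0, 0.003, -0.001, 0, 0, 0, 1, 0, 0.003, -0.001, 0, 0, 0, 1, 0, 0.003, -0.001, 0, 0, 0]'

```text
time_s: 8.72
position: [0.6664, -0.0113, 0.2099]
tool_rot: [[-0.064, 0.998, -0.006], [0.998, 0.064, 0.001], [0.002, -0.006, -1.0]]
ft_force: [-20.1, -1.3, 10.7]
grip_width: 0.0108
gripper_force: 32.1
```

>>> arm_command --commands '[0.2, 0, 0, 0, 0, 0, 0, 0.2, 0, 0, 0, 0, 0, 0, 0.2, 0, 0, 0, 0, 0, 0, 0.2, 0, 0, -0.06, 0, 0, 0, 0.2, 0, 0, -0.13, 0, 0, 0, 0.2, 0, 0, -0.18, 0, 0, 0, -1, 0, -0.1, -0.22, 0, 0, 0, -1, 0, -0.18, -0.2, 0, 0, 0, -1, 0, -0.26, -0.18, 0, 0, 0, -1, 0, -0.32, -0.16, 0, 0, 0, -1, 0, -0.32, -0.16, 0, 0, 0, -1, 0, -0.32, -0.16, 0, 0, 0]'

```text
time_s: 9.72
position: [0.5078, -0.0214, 0.2873]
tool_rot: [[-0.064, 0.998, -0.002], [0.998, 0.064, 0.003], [0.003, -0.002, -1.0]]
ft_force: [1.2, -0.6, 1.6]
grip_width: 0.0854
gripper_force: 0.0
```

```bash
python3 - <<'E'
from h import *
s,d=wshot('w4.png'); print(s['time_s'],s['position'],s['ft_force'],s['q'])
T=shot('top','top4.png')
a=cv2.imread('pics/top4.png')[110:225,200:430]; a=cv2.resize(a,(560,280),interpolation=cv2.INTER_CUBIC)
cv2.imwrite('pics/m4.png',np.vstack([cv2.imread('pics/w4.png')[:310],a]))
z=[.497,-.05,-.866]; R=RT(z,[.1,.995,0]); g=np.array([.650,-.0255,.031])
go(g-.12*R[:,2],R,say='appr')
E
```

```text
9.7167 [ 0.5078 -0.0214  0.2873] [ 1.1766 -0.5642  1.6449] [-15.8358  16.1857  76.6351   0.1189  87.3344 -19.5134]
appr shift [-0.0059  0.1584  0.3069] turn [-0.1741 -0.2069 -0.6552] rows>= 11.9
```

View pics/m4.png

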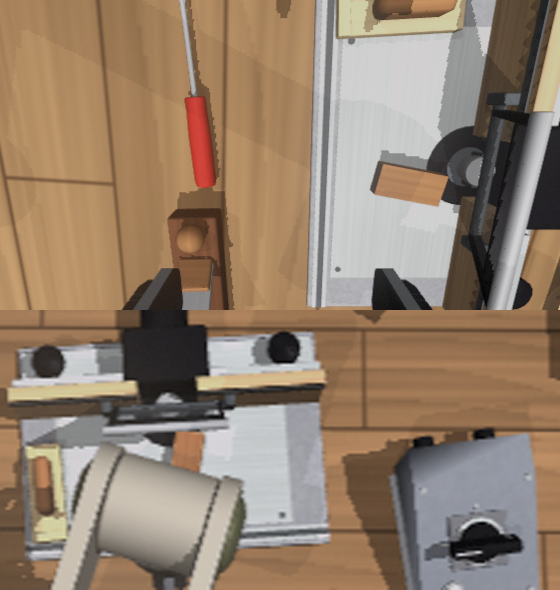

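The guard is up against its stop and the isolator is crosswise. The offcut's top face is in clear view at (383,164), (447,175), (440,206) and (376,193) in the wrist picture.

```bash
python3 - <<'E'
from h import *
d=pickle.load(open('wrist.pkl','rb'))
P=np.array([plane(d,p,.032) for p in [(383,164),(447,175),(440,206),(376,193)]]); c=P.mean(0)
x=(P[1]+P[2]-P[0]-P[3])/2; w=(P[0]+P[1]-P[2]-P[3])/2; L=np.linalg.norm(x); x/=L
print(c,x,L,np.linalg.norm(w))
z=.5*x-[0,0,.866]; R=RT(z,[-x[1],x[0],0]); g=c-.012*x; g[2]=.031
go(g-.12*R[:,2],R,say='appr')
np.savez('g.npz',g=g,R=R); print(g,g-.12*R[:,2])
E
```

```text
[ 0.6672 -0.0284  0.032 ] [ 0.9924 -0.1228  0.    ] 0.07871989206624339 0.03665679394762344
appr shift [-0.0067  0.1693  0.3069] turn [-0.1714 -0.2085 -0.6445] rows>= 11.7
[ 0.6553 -0.0269  0.031 ] [ 0.5958 -0.0195  0.1349]
```

>>> arm_command --commands '[-1, 0, 0, 0, -0.171, -0.209, -0.645, -1, 0, 0, 0, -0.171, -0.209, -0.645, -1, 0, 0, 0, -0.171, -0.209, -0.645, -1, 0, 0, 0, -0.171, -0.209, -0.645, -1, 0, 0, 0, -0.171, -0.209, -0.645, -1, 0, 0, 0.05, -0.171, -0.209, -0.645, -1, 0, 0, 0.1, -0.171, -0.209, -0.645, -1, -0.007, 0.04, 0.15, -0.171, -0.209, -0.645, -1, -0.007, 0.08, 0.2, -0.171, -0.209, -0.645, -1, -0.007, 0.12, 0.26, -0.171, -0.209, -0.645, -1, -0.007, 0.169, 0.307, -0.171, -0.209, -0.645, -1, -0.007, 0.169, 0.307, -0.171, -0.209, -0.645]'

```text
time_s: 10.82
position: [0.5973, -0.0195, 0.1288]
tool_rot: [[-0.863, 0.117, 0.492], [0.1, 0.993, -0.06], [-0.496, -0.003, -0.869]]
ft_force: [-1.2, 0.2, 0.2]
grip_width: 0.0853
gripper_force: 0.0
```

>>> arm_command --commands '[-0.5, 0, 0, 0, 0, 0, 0, -0.4, 0, 0, 0, 0, 0, 0]'

```text
time_s: 10.98
position: [0.5953, -0.0196, 0.1337]
tool_rot: [[-0.861, 0.125, 0.494], [0.108, 0.992, -0.062], [-0.498, 0.0, -0.867]]
ft_force: [-0.3, -0.3, 0.1]
grip_width: 0.0638
gripper_force: 0.0
```

```bash
python3 - <<'E'
from h import *
s=env.observe(); f=np.load('g.npz'); print(s['time_s'],s['position'],s['q']); go(f['g'],f['R'])
E
```

```text
10.9833 [ 0.5953 -0.0196  0.1337] [ -14.8168   24.7312   98.2606    8.2088   27.6257 -103.9128]
 shift [-0.0028  0.0005  0.2383] turn [-0.0005 -0.0013 -0.001 ] rows>= 2.9
```

>>> arm_command --commands '[-0.4, -0.003, 0, 0.07, 0, 0, 0, -0.4, -0.003, 0, 0.13, 0, 0, 0, -0.4, -0.003, 0, 0.18, 0, 0, 0, -0.4, -0.003, 0, 0.21, 0, 0, 0, -0.4, -0.003, 0, 0.225, 0, 0, 0, -0.4, -0.003, 0, 0.232, 0, 0, 0, -0.4, -0.003, 0, 0.232, 0, 0, 0, 1, -0.003, 0, 0.232, 0, 0, 0, 1, -0.003, 0, 0.232, 0, 0, 0, 1, -0.003, 0, 0.232, 0, 0, 0, 1, -0.003, 0, 0.232, 0, 0, 0]' --newtons 35

```text
time_s: 11.9
position: [0.6527, -0.0266, 0.035]
tool_rot: [[-0.86, 0.122, 0.495], [0.105, 0.992, -0.062], [-0.499, -0.001, -0.866]]
ft_force: [-3.2, 1.4, 6.7]
grip_width: 0.0374
gripper_force: 37.0
```

```bash
python3 - <<'E'
from h import *
s=env.observe(); p=s['position'];R0=np.array(s['tool_rot'])
f=np.load('g.npz'); R1=Ro.from_euler('z',15.3,degrees=True).as_matrix()@f['R']
via=np.array([.565,-.02,.2]); t=np.array([.5256,.369,.2])
go(p-.1*R0[:,2],R0); go(via,R0); go(t,R1,p0=via,R0=R0,say='from via'); go(t*[1,1,0]+[0,0,.048],R1,p0=t,R0=R1,say='down')
np.savez('t.npz',t=t,R=R1)
E
```

```text
shift [ 0.   0.  -0.2] turn [0. 0. 0.] rows>= 2.4
 shift [-0.0125 -0.0088 -0.3736] turn [0. 0. 0.] rows>= 4.5
from via shift [ 0.1497  0.7625 -0.0873] turn [-0.064  -0.0005 -0.11  ] rows>= 9.4
down shift [0.152  0.     0.2633] turn [0. 0. 0.] rows>= 3.6
```

>>> arm_command --commands '[1, 0, 0, -0.03, 0, 0, 0, 1, 0, 0, -0.09, 0, 0, 0, 1, 0, 0, -0.15, 0, 0, 0, 1, 0, 0, -0.22, 0, 0, 0, 1, -0.012, -0.009, -0.29, 0, 0, 0, 1, -0.012, -0.009, -0.35, 0, 0, 0, 1, -0.012, -0.009, -0.374, 0, 0, 0, 1, -0.012, -0.009, -0.374, 0, 0, 0]'

```text
time_s: 12.57
position: [0.5645, -0.0201, 0.2016]
tool_rot: [[-0.859, 0.122, 0.497], [0.105, 0.993, -0.063], [-0.501, -0.002, -0.865]]
ft_force: [0.4, 1.2, 0.4]
grip_width: 0.0374
gripper_force: 36.1
```

>>> arm_command --commands '[1, 0.01, 0.06, -0.007, -0.005, 0, -0.01, 1, 0.025, 0.13, -0.015, -0.01, 0, -0.02, 1, 0.04, 0.2, -0.023, -0.015, 0, -0.03, 1, 0.055, 0.28, -0.032, -0.02, 0, -0.04, 1, 0.07, 0.36, -0.041, -0.03, 0, -0.05, 1, 0.086, 0.44, -0.05, -0.04, 0, -0.065, 1, 0.102, 0.52, -0.06, -0.045, 0, -0.075, 1, 0.118, 0.6, -0.069, -0.05, 0, -0.09, 1, 0.132, 0.67, -0.077, -0.057, 0, -0.1, 1, 0.15, 0.73, -0.087, -0.064, 0, -0.11, 1, 0.15, 0.763, -0.087, -0.064, 0, -0.11, 1, 0.15, 0.763, -0.087, -0.064, 0, -0.11]'

```text
time_s: 13.57
position: [0.5247, 0.3723, 0.1963]
tool_rot: [[-0.859, -0.148, 0.49], [-0.128, 0.989, 0.074], [-0.495, 0.001, -0.869]]
ft_force: [0.1, -0.1, -0.5]
grip_width: 0.0368
gripper_force: 36.1
```

```bash
python3 - <<'E'
from h import *
s=env.observe(); f=np.load('t.npz'); print(s['time_s'],s['position'],s['grip_width'],s['gripper_force'],s['q']); go([.5256,.369,.048],f['R'])
shot('wrist','w5.png')
E
```

```text
13.5667 [0.5247 0.3723 0.1963] 0.03677331266871922 36.08591616153717 [ 28.4617  25.3415  83.7439 -14.1552  43.6155 -62.1084]
 shift [ 0.1461 -0.007   0.258 ] turn [ 0.0012 -0.0027  0.0016] rows>= 3.6
```

View pics/w5.png

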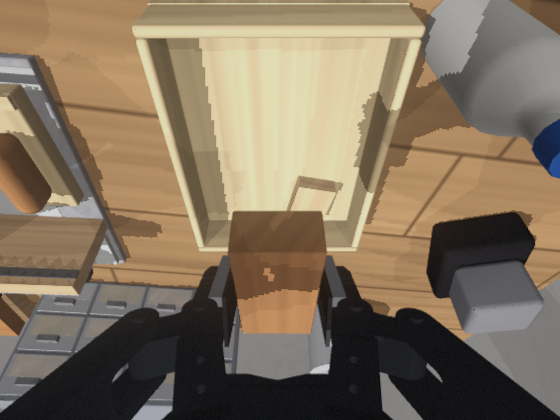

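The offcut sits squarely in the fingers at (235–325,212–330). The tray lies below at rows 30–245, with the scrap at its far end (315,190).

>>> arm_command --commands '[1, 0.03, -0.003, 0.05, 0, 0, 0, 1, 0.06, -0.006, 0.11, 0, 0, 0, 1, 0.09, -0.006, 0.165, 0, 0, 0, 1, 0.12, -0.006, 0.215, 0, 0, 0, 1, 0.14, -0.006, 0.245, 0, 0, 0, 1, 0.147, -0.006, 0.257, 0, 0, 0, 1, 0.147, -0.006, 0.257, 0, 0, 0, 1, 0.147, -0.006, 0.257, 0, 0, 0]'

```text
time_s: 14.28
position: [0.5264, 0.3658, 0.0511]
tool_rot: [[-0.859, -0.143, 0.492], [-0.124, 0.99, 0.072], [-0.497, 0.001, -0.868]]
ft_force: [0.9, 0.3, 0.2]
grip_width: 0.0374
gripper_force: 36.1
```

>>> arm_command --commands '[0.1, 0.003, 0, 0.006, 0, 0, 0, -0.4, 0.003, 0, 0.006, 0, 0, 0, -0.6, 0.003, 0, 0.006, 0, 0, 0, -0.6, 0.003, 0, 0.006, 0, 0, 0, -0.6, -0.04, 0, -0.06, 0, 0, 0, -0.6, -0.08, 0, -0.13, 0, 0, 0, -0.6, -0.12, 0, -0.21, 0, 0, 0, -0.6, -0.15, 0, -0.28, 0, 0, 0, -0.6, -0.15, 0, -0.32, 0, 0, 0, -0.6, -0.15, 0, -0.32, 0, 0, 0]'

```text
time_s: 15.12
position: [0.5115, 0.3648, 0.233]
tool_rot: [[-0.854, -0.145, 0.499], [-0.123, 0.989, 0.077], [-0.505, 0.004, -0.863]]
ft_force: [0.1, -0.7, 1.0]
grip_width: 0.0682
gripper_force: 0.0
```

```bash
python3 - <<'E'
from h import *
s=env.observe(); print(s['time_s'],s['position'],s['ft_force'],s['q'])
a=shot('wrist','w6.png'); b=shot('top','t6.png')
x=cv2.imread('pics/w6.png')[:,:]; y=cv2.resize(cv2.imread('pics/t6.png')[100:310,100:205],(210,420))
cv2.imwrite('pics/m6.png',np.hstack([x,y]))
p,R0=s['position'],np.array(s['tool_rot'])
u=np.array([.998,.0625,0]); R=RT([0,0,-1],u); via=np.array([.56,.15,.32])
go(via,R); go([.665,-.013,.30],R,p0=via,R0=R,say='over bar up')
E
```

```text
15.1167 [0.5115 0.3648 0.233 ] [ 0.1259 -0.7039  0.9721] [ 28.4743  21.6426  83.3871 -13.5106  46.9296 -62.9915]
 shift [-0.1228 -0.4375 -0.1437] turn [0.2057 0.1886 0.7693] rows>= 13.7
over bar up shift [-0.3385  0.1892  0.04  ] turn [0. 0. 0.] rows>= 4.7
```

View pics/m6.png

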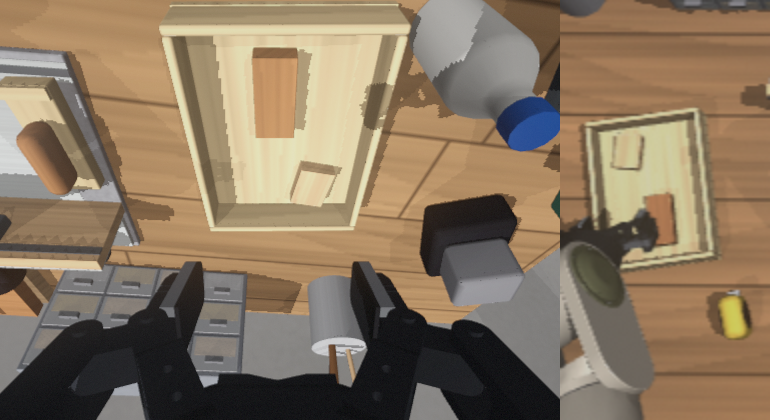

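The offcut lies released in the tray at (275,92) in the wrist view, clear of the scrap at (317,183). Next I'll fold the guard down.

>>> arm_command --commands '[0.2, 0, 0, -0.05, 0, 0, 0, 0.2, -0.05, 0, -0.1, 0.206, 0.189, 0.769, 0.2, -0.123, -0.1, -0.144, 0.206, 0.189, 0.769, 0.2, -0.123, -0.15, -0.144, 0.206, 0.189, 0.769, 0.2, -0.123, -0.2, -0.144, 0.206, 0.189, 0.769, 0.2, -0.123, -0.25, -0.144, 0.206, 0.189, 0.769, 0.2, -0.123, -0.3, -0.144, 0.206, 0.189, 0.769, 0.2, -0.123, -0.35, -0.144, 0.206, 0.189, 0.769, 0.2, -0.123, -0.4, -0.144, 0.206, 0.189, 0.769, 0.2, -0.123, -0.437, -0.144, 0.206, 0.189, 0.769, 0.2, -0.123, -0.437, -0.144, 0.206, 0.189, 0.769, 0.2, -0.123, -0.437, -0.144, 0.206, 0.189, 0.769]'

```text
time_s: 16.22
position: [0.5607, 0.149, 0.3176]
tool_rot: [[-0.361, 0.928, 0.092], [0.928, 0.367, -0.058], [-0.088, 0.065, -0.994]]
ft_force: [0.0, -0.1, -0.5]
grip_width: 0.0344
gripper_force: 0.0
```

```bash
python3 - <<'E'
from h import *
s=env.observe(); print(s['time_s'],s['position'],s['q'],s['grip_width'])
R=RT([0,0,-1],[.998,.0625,0]); go([.6668,-.0113,.3],R,say='over bar up')
E
```

```text
16.2167 [0.5607 0.149  0.3176] [  4.7698  21.0461  64.6963  -3.7566  89.2557 -16.7556] 0.03437258818007048
over bar up shift [-0.3712  0.0771  0.0732] turn [0.0372 0.0368 0.1484] rows>= 4.6
```

>>> arm_command --commands '[0.2, -0.06, 0.012, 0.01, 0.037, 0.037, 0.148, 0.2, -0.13, 0.027, 0.025, 0.037, 0.037, 0.148, 0.2, -0.2, 0.041, 0.04, 0.037, 0.037, 0.148, 0.2, -0.27, 0.055, 0.05, 0.037, 0.037, 0.148, 0.2, -0.34, 0.07, 0.065, 0.037, 0.037, 0.148, 0.2, -0.371, 0.077, 0.073, 0.037, 0.037, 0.148, 0.2, -0.371, 0.077, 0.073, 0.037, 0.037, 0.148, 0.2, -0.371, 0.077, 0.073, 0.037, 0.037, 0.148]'

```text
time_s: 16.88
position: [0.6679, -0.0099, 0.3002]
tool_rot: [[-0.07, 0.998, 0.001], [0.998, 0.07, 0.001], [0.001, 0.001, -1.0]]
ft_force: [0.9, 0.6, 0.4]
grip_width: 0.0341
gripper_force: 0.0
```

```bash
python3 - <<'E'
from h import *
s=env.observe(); print(s['time_s'],s['position'],s['q'],s['grip_width'])
R=RT([0,0,-1],[.998,.0625,0]); go([.6665,-.0113,.209],R,say='bar up')
E
```

```text
16.8833 [ 0.6679 -0.0099  0.3002] [-11.0016  33.1784  46.8904   0.0638  99.86   -14.9872] 0.03414207282556679
bar up shift [-0.0028 -0.0033  0.1824] turn [ 0.0007 -0.0004  0.0034] rows>= 2.2
```

>>> arm_command --commands '[0.2, -0.003, -0.003, 0.05, 0, 0, 0.003, 0.2, -0.003, -0.003, 0.1, 0, 0, 0.003, 0.2, -0.003, -0.003, 0.15, 0, 0, 0.003, 0.2, -0.003, -0.003, 0.175, 0, 0, 0.003, 0.2, -0.003, -0.003, 0.182, 0, 0, 0.003, 0.2, -0.003, -0.003, 0.182, 0, 0, 0.003, 1, -0.003, -0.003, 0.182, 0, 0, 0.003, 1, -0.003, -0.003, 0.182, 0, 0, 0.003, 1, -0.003, -0.003, 0.182, 0, 0, 0.003, 1, -0.003, -0.003, 0.182, 0, 0, 0.003]' --newtons 30

```text
time_s: 17.72
position: [0.666, -0.0104, 0.2134]
tool_rot: [[-0.065, 0.998, 0.005], [0.998, 0.065, -0.0], [-0.0, 0.005, -1.0]]
ft_force: [-7.0, 1.3, 3.3]
grip_width: 0.0106
gripper_force: 29.7
```

```bash
python3 - <<'E'
from h import *
s=env.observe(); p=s['position']; print(s['time_s'],p,s['grip_width'],s['ft_force'])
R=np.array(s['tool_rot']); u=np.array([.998,.0625,0])
for a in np.linspace(1.15,0,13)[1:]:
    w=.148*(u*(np.cos(1.15)-np.cos(a))+np.array([0,0,np.sin(a)-np.sin(1.15)])); print((R.T@w/.5).round(3))
E
```

```text
17.7167 [ 0.666  -0.0104  0.2134] 0.010630810386377181 [-7.0181  1.3309  3.3037]
[ 0.    -0.025  0.013]
[ 0.    -0.049  0.028]
[ 0.    -0.072  0.045]
[ 0.    -0.093  0.064]
[ 0.    -0.111  0.086]
[ 0.    -0.128  0.109]
[ 0.    -0.142  0.133]
[ 0.    -0.154  0.159]
[ 0.001 -0.164  0.185]
[ 0.001 -0.171  0.213]
[ 0.001 -0.175  0.241]
[ 0.001 -0.176  0.269]
```

>>> arm_command --commands '[1, 0, -0.025, 0.013, 0, 0, 0, 1, 0, -0.049, 0.028, 0, 0, 0, 1, 0, -0.072, 0.045, 0, 0, 0, 1, 0, -0.093, 0.064, 0, 0, 0, 1, 0, -0.111, 0.086, 0, 0, 0, 1, 0, -0.128, 0.109, 0, 0, 0, 1, 0, -0.142, 0.134, 0, 0, 0, 1, 0, -0.154, 0.161, 0, 0, 0, 1, 0, -0.164, 0.189, 0, 0, 0, 1, 0, -0.171, 0.22, 0, 0, 0, 1, 0, -0.175, 0.25, 0, 0, 0, 1, 0, -0.176, 0.28, 0, 0, 0]'

```text
time_s: 18.72
position: [0.5788, -0.0163, 0.072]
tool_rot: [[-0.065, 0.998, 0.004], [0.998, 0.065, -0.0], [-0.001, 0.004, -1.0]]
ft_force: [-13.1, 0.3, 52.4]
grip_width: 0.0109
gripper_force: 40.8
```

>>> arm_command --commands '[1, 0, 0, 0.008, 0, 0, 0, 1, 0, 0, 0.008, 0, 0, 0, 1, 0, 0, 0.008, 0, 0, 0]'

```text
time_s: 18.97
position: [0.5788, -0.0164, 0.0698]
tool_rot: [[-0.066, 0.998, 0.004], [0.998, 0.066, -0.001], [-0.001, 0.004, -1.0]]
ft_force: [-12.9, 0.1, 18.2]
grip_width: 0.0104
gripper_force: 37.0
```

>>> arm_command --commands '[0.2, 0, 0, -0.006, 0, 0, 0, 0.2, 0, 0, -0.006, 0, 0, 0, 0.2, 0, 0, -0.006, 0, 0, 0, 0.2, 0, 0, -0.06, 0, 0, 0, 0.2, 0, 0, -0.13, 0, 0, 0, 0.2, 0, 0, -0.2, 0, 0, 0, 0.2, 0, 0, -0.28, 0, 0, 0, -1, 0, 0, -0.33, 0, 0, 0, -1, 0, 0, -0.33, 0, 0, 0, -1, 0, 0, -0.33, 0, 0, 0]'

```text
time_s: 19.8
position: [0.5793, -0.0165, 0.2335]
tool_rot: [[-0.065, 0.998, 0.009], [0.998, 0.065, -0.001], [-0.001, 0.009, -1.0]]
ft_force: [0.5, 0.2, -0.3]
grip_width: 0.0693
gripper_force: 0.0
```

```bash
python3 - <<'E'
from h import *
s,d=wshot('w7.png'); print(s['time_s'],s['position'],s['grip_width'])
# guard check: bar (down) should image near these pixels; report brightness profile across it
K=d['intrinsics'];R=d['orientation'];o=d['origin']
for z in (.073,):
    for q in [(.5738,.0529,z),(.584,-.0882,z)]:
        c=R.T@(np.array(q)-o); print('expected px',(K@(c/c[2]))[:2].round(1))
c=R.T@(np.array([.5765,.017,.073])-o); u,v=(K@(c/c[2]))[:2].round().astype(int)
print(u,v,d['image'][v,u-20:u+60:3].mean(1).round())
M=cons(8); n=M@[-.423,0,.906]
Rc=np.array([[-.132,.898,.42],[.991,.119,.058],[.002,.424,-.906]]); Rc=RT(Rc[:,2],Rc[:,1]); go([.4856,-.408,.2336],Rc)
E
```

```text
19.8 [ 0.5793 -0.0165  0.2335] 0.06925264003175399
expected px [274.1 110.5]
expected px [275.5 263.9]
275 154 [215. 129. 119. 120. 179. 164. 193. 195. 168. 137. 142. 142. 199. 215.
 214. 210. 212. 214. 213. 215. 211. 103.  76.  74. 166. 167. 168.]
 shift [-0.7695 -0.2368 -0.0044] turn [-0.2063  0.0083 -0.0315] rows>= 9.7
```

The bar and the panel edge appear where the lowered guard should put them (columns 275 and 321), so I'll go back to the console.

>>> arm_command --commands '[-1, -0.77, -0.237, -0.004, -0.206, 0.008, -0.032, -1, -0.77, -0.237, -0.004, -0.206, 0.008, -0.032, -1, -0.77, -0.237, -0.004, -0.206, 0.008, -0.032, -1, -0.77, -0.237, -0.004, -0.206, 0.008, -0.032, -1, -0.77, -0.237, -0.004, -0.206, 0.008, -0.032, -1, -0.77, -0.237, -0.004, -0.206, 0.008, -0.032, -1, -0.77, -0.237, -0.004, -0.206, 0.008, -0.032, -1, -0.77, -0.237, -0.004, -0.206, 0.008, -0.032, -1, -0.77, -0.237, -0.004, -0.206, 0.008, -0.032, -1, -0.77, -0.237, -0.004, -0.206, 0.008, -0.032, -1, -0.77, -0.237, -0.004, -0.206, 0.008, -0.032, -1, -0.77, -0.237, -0.004, -0.206, 0.008, -0.032]'

```text
time_s: 20.85
position: [0.4847, -0.4096, 0.2314]
tool_rot: [[-0.13, 0.899, 0.418], [0.991, 0.116, 0.059], [0.005, 0.422, -0.907]]
ft_force: [0.6, 0.6, -1.1]
grip_width: 0.0853
gripper_force: 0.0
```

```bash
python3 - <<'E'
from h import *
s=env.observe(); print(s['time_s'],s['position'],s['q'])
Rc=np.array([[-.132,.898,.42],[.991,.119,.058],[.002,.424,-.906]]); Rc=RT(Rc[:,2],Rc[:,1]); go([.539,-.3996,.1158],Rc)
E
```

```text
20.85 [ 0.4847 -0.4096  0.2314] [-59.5802  25.8847  74.701   24.3619  71.0854 -73.3195]
 shift [0.0046 0.0025 0.2562] turn [-0.001  -0.0008 -0.0014] rows>= 3.1
```

>>> arm_command --commands '[-1, 0.004, 0.002, 0.07, 0, 0, -0.001, -1, 0.004, 0.002, 0.14, 0, 0, -0.001, -1, 0.004, 0.002, 0.2, 0, 0, -0.001, -1, 0.004, 0.002, 0.24, 0, 0, -0.001, -1, 0.004, 0.002, 0.255, 0, 0, -0.001, -1, 0.004, 0.002, 0.255, 0, 0, -0.001, 0.2, 0.004, 0.002, 0.255, 0, 0, -0.001, 0.5, 0.004, 0.002, 0.255, 0, 0, -0.001, 1, 0.004, 0.002, 0.255, 0, 0, -0.001, 1, 0.004, 0.002, 0.255, 0, 0, -0.001, 1, 0.004, 0.002, 0.255, 0, 0, -0.001, 1, 0.004, 0.002, 0.255, 0, 0, -0.001]' --newtons 40

```text
time_s: 21.85
position: [0.5378, -0.3995, 0.1188]
tool_rot: [[-0.136, 0.899, 0.416], [0.991, 0.123, 0.057], [-0.0, 0.42, -0.908]]
ft_force: [-8.3, 2.5, 11.8]
grip_width: 0.0154
gripper_force: 40.1
```

>>> arm_command --commands '[1, 0, 0, 0, 0, 0, 0.06, 1, 0, 0, 0, 0, 0, 0.12, 1, 0, 0, 0, 0, 0, 0.18, 1, 0, 0, 0, 0, 0, 0.24, 1, 0, 0, 0, 0, 0, 0.3, 1, 0, 0, 0, 0, 0, 0.36, 1, 0, 0, 0, 0, 0, 0.42, 1, 0, 0, 0, 0, 0, 0.48, 1, 0, 0, 0, 0, 0, 0.54, 1, 0, 0, 0, 0, 0, 0.6, 1, 0, 0, 0, 0, 0, 0.65, 1, 0, 0, 0, 0, 0, 0.7]'

```text
time_s: 22.85
position: [0.5377, -0.3994, 0.1188]
tool_rot: [[0.881, 0.223, 0.416], [0.219, -0.974, 0.057], [0.418, 0.041, -0.907]]
ft_force: [-13.8, -1.1, 5.2]
grip_width: 0.015
gripper_force: 40.0
```

>>> arm_command --commands '[1, 0, 0, 0, 0, 0, 0.02, 1, 0, 0, 0, 0, 0, 0.04, 1, 0, 0, 0, 0, 0, 0.048, 1, 0, 0, 0, 0, 0, 0.048, 1, 0, 0, 0, 0, 0, 0.048]'

```text
time_s: 23.27
position: [0.5377, -0.3994, 0.1188]
tool_rot: [[0.899, 0.138, 0.416], [0.126, -0.99, 0.057], [0.42, 0.001, -0.907]]
ft_force: [-15.0, 0.3, 5.3]
grip_width: 0.0152
gripper_force: 40.0
```

>>> arm_command --commands '[0, 0, 0, 0, 0, 0, 0, -1, 0, 0, 0, 0, 0, 0, -1, 0, 0, 0, 0, 0, 0, -1, 0, 0, -0.05, 0, 0, 0, -1, 0, 0, -0.12, 0, 0, 0, -1, 0, 0, -0.2, 0, 0, 0, -1, 0, 0, -0.25, 0, 0, 0, -1, 0, 0, -0.25, 0, 0, 0, -1, 0, 0, -0.25, 0, 0, 0]'

```text
time_s: 24.02
position: [0.4873, -0.4064, 0.2334]
tool_rot: [[0.897, 0.138, 0.421], [0.127, -0.99, 0.055], [0.424, 0.004, -0.905]]
ft_force: [-0.2, -0.3, -0.7]
grip_width: 0.0852
gripper_force: 0.0
```

```bash
python3 - <<'E'
from h import *
s,d=wshot('w8.png'); a=cv2.imread('pics/w1.png',0); b=cv2.imread('pics/w8.png',0); print(s['time_s'],s['position'],s['ft_force'])
def h(im):
    m=(im[130:265,215:340]<50).astype(np.uint8); n,l,st,c=cv2.connectedComponentsWithStats(m); i=1+st[1:,4].argmax(); return st[i],c[i]
print(h(a),h(b))
S=optics.get_image('side')['image']; S0=pickle.load(open('side.pkl','rb'))['image']
df=(np.abs(S.astype(int)-S0).sum(2)>90).astype(np.uint8); n,l,st,c=cv2.connectedComponentsWithStats(df)
print([list(x) for x in st[1:] if x[4]>25])
E
```

```text
24.0167 [ 0.4873 -0.4064  0.2334] [-0.2084 -0.3029 -0.6737]
(array([ 34,  36,  22,  52, 689], dtype=int32), array([45.3817, 63.4891])) (array([ 33,  41,  21,  51, 593], dtype=int32), array([45.1467, 66.8752]))
[[np.int32(370), np.int32(5), np.int32(123), np.int32(45), np.int32(3695)], [np.int32(376), np.int32(19), np.int32(7), np.int32(19), np.int32(69)], [np.int32(357), np.int32(32), np.int32(20), np.int32(46), np.int32(381)], [np.int32(382), np.int32(45), np.int32(22), np.int32(20), np.int32(143)], [np.int32(376), np.int32(52), np.int32(7), np.int32(13), np.int32(44)], [np.int32(390), np.int32(56), np.int32(28), np.int32(10), np.int32(166)], [np.int32(334), np.int32(72), np.int32(36), np.int32(52), np.int32(455)], [np.int32(379), np.int32(72), np.int32(39), np.int32(85), np.int32(2224)], [np.int32(544), np.int32(105), np.int32(16), np.int32(54), np.int32(271)], [np.int32(380), np.int32(118), np.int32(7), np.int32(8), np.int32(33)], [np.int32(381), np.int32(129), np.int32(3), np.int32(36), np.int32(56)], [np.int32(272), np.int32(149), np.int32(288), np.int32(271), np.int32(27136)], [np.int32(376), np.int32(153), np.int32(34), np.int32(98), np.int32(1042)], [np.int32(406), np.int32(158), np.int32(12), np.int32(68), np.int32(332)], [np.int32(319), np.int32(160), np.int32(8), np.int32(9), np.int32(42)], [np.int32(302), np.int32(184), np.int32(27), np.int32(72), np.int32(867)], [np.int32(414), np.int32(196), np.int32(4), np.int32(40), np.int32(85)], [np.int32(242), np.int32(209), np.int32(22), np.int32(18), np.int32(237)], [np.int32(261), np.int32(216), np.int32(7), np.int32(13), np.int32(43)], [np.int32(441), np.int32(285), np.int32(12), np.int32(5), np.int32(34)], [np.int32(223), np.int32(326), np.int32(37), np.int32(27), np.int32(736)], [np.int32(392), np.int32(337), np.int32(67), np.int32(83), np.int32(4009)], [np.int32(460), np.int32(365), np.int32(19), np.int32(25), np.int32(145)]]
```

The handle blob matches its starting "on" shape. In the side view, near the guard and tray, only the offcut's old and new places have changed. I'm handing the job in.

```bash
python3 -c "
from rig import env
print(env.close_job())"
```

```text
the job is handed in; nothing more can be done
None
```

The job is handed in at about 24 s: the isolator went off, the guard up, the offcut into the tray, the guard down and the isolator back on. My last camera and force checks agreed with that, but the hand-in returned no verdict.

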